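# Seat the gear housing on its packing block with the ratchet repair stand

### The job

The cast gear housing hangs on the sliding arm of the ratchet repair stand and has to be blocked up solid before its bearing is driven out. Leaving the release tongue alone, pull the arm up by its handle so that the pawl clicks over the teeth and holds it high enough by itself, and slide the tall wooden packing block in under the flat foot of the housing. Then squeeze tongue and handle together, let the housing down slowly and gently, without dropping it or pressing it on, until the whole foot bears on the block, let go, and leave everything else on the bench where it is.

Things in the scene. Friction and masses are not known exactly. Their poses are not given: they have to be found in the camera images.
- stand: ratchet repair stand bolted to the bench; origin on the bench at the column's middle, z up. Steel column 30 x 26 mm, 226 high, rack teeth (pitch 16 mm, flat side up) on its -y face; base plate 12 high, x -60 to 70, y -80 to 60 mm. Its sliding carriage bears handle and sprung pawl on the -y side and, on the -x side, the cast gear housing: along x out to -150 mm, 72 mm thick, flange 90
- carriage (a joint): height of the sliding carriage in m: 0 on its bottom stop, grows upward, top stop 0.064. It weighs 0.65 to 0.95 kg with handle and housing; pulling it over a tooth takes up to 20 N. The pawl holds it at 0.010, 0.026, 0.042 and 0.058; let go between two teeth it drops back to the lower one. At 0.042 the foot clears the block by 2 to 14 mm
- pawl (a joint): angle of the pawl in rad: 0 = sprung fully into the teeth, up to 0.05 when resting on or riding over a tooth's slope, 0.08 = tongue squeezed home; from 0.055 on the carriage is free to go down, and falls unless held. Squeezing takes 3 to 5 N at the tongue, a little more while the pawl carries the load
- handle (a point): middle of the upright handle post on the carriage (axes as the stand's): steel, 16 mm thick, reaching 49 mm below and 22 mm above this point, with a 21 mm wide head 22 to 29 mm above it. It stands 103 mm from the column's middle towards the stand's -y, 148 mm above the bench at carriage 0. Gripped from its two x sides it is held alone, clear of the tongue
- tongue (a point): middle of the pawl's release tongue, an upright steel plate 24 mm wide (x), 5 thick (y), 45 mm below to 21 above this point, between handle and column, 26.5 mm from the handle's axis, 56 mm clear of the teeth. Pushed 9 mm towards the handle (-y) it frees the carriage (from 6 mm on): pinch handle and tongue together along y, 37 mm over both at rest, 28 mm when home. Pivot 114 mm below
- over_foot (a point): point of the carriage straight above the middle of the housing's foot, a machined 36 x 36 mm flat under the casting; 82 mm above the bench at carriage 0, axes as the stand's. The housing is bolted in slots, higher or lower from job to job: the foot's underside lies somewhere from 50 to 62 mm below this point and is not measured, so where it meets the block must be felt
- packer_mid (a point): centre of the tall hardwood packing block, 170 mm long (x), 55 mm wide (y), 60 mm high (z), about 0.4 kg, lying loose on the bench
- low_block: a lower hardwood block 100 x 55 x 30 mm, not needed; origin at the middle of its underside, x along its length
- mallet: soft-faced mallet lying on the bench, 250 mm long along x, head 105 mm wide at its +x end, 44 mm high; origin on the bench at its middle
- screwdriver: black-handled screwdriver lying on the bench, 220 mm long along x, 26 mm high; origin on the bench at its middle
- bevel_gear: bevel gear, 60 mm in diameter, 24 mm high; origin at the middle of its underside
- spur_gear: spur gear with hub, 76 mm in diameter, 20 mm high; origin at the middle of its underside
- bearing: ball bearing, 62 mm in diameter, 16 mm high; origin at the middle of its underside
- lock_bottle: small bottle of threadlocker standing upright, 32 mm in diameter, 95 mm high; origin at the middle of its underside
Not all that is in view belongs to the job. What is shaped like the part that bears packer_mid but yellow is not meant.

How it is judged:
By the outcome, as a careful person would: the job done as asked, in the order asked, and still so for the second after the job is handed in, with the robot touching nothing.
It also fails if it takes over 72 s, if anything falls off the work surface, if the arm or the gripper's body presses on something with over 40 N, if the wrist force passes 120 N, or if a joint passes its speed limit or range.

### The arm

A 6-joint arm with a two-finger parallel gripper is mounted at the origin on the work surface. World frame = base frame: x ahead of the robot, y to its left, z up, the work surface at z = 0. Lengths are in m, angles in degrees, forces in N, time in s.
With the tool pointing down it reaches from about 0.3 to 0.75 m from the base axis. Payload 8.5 kg.
Tool frame: the origin (TCP) lies on the mounting face of the last link; the fingertips stand tip_extent ahead of it and the grasp point (between the pads) lies 155 mm ahead of it (tip_extent is the distance from the TCP to the fingertips, in m); z points along the fingers, y is the line along which they close (so a half turn about z gives the same grasp; the last joint's range is limited). The gripper opens to 85 mm and grips with 20 to 120 N. Pads are 22 mm wide; open, the fingers measure 114 mm over their backs; the gripper's body (76 mm by 85 mm) begins 54 mm behind the grasp point. The pads swing forward as they close: fully open they stand 13 mm farther back than shut.
Start: joints at [60.888, 21.807, 74.336, -0, 83.858, -12.336], TCP at [0.159, 0.527, 0.405] pointing down, gripper open.
Joint ranges: [-178.18, 178.18], [-50.72, 133.34], [12.68, 142.11], [-81.47, 261.47], [9.98, 163.14], [-165.26, 165.26]. Speed limits (degrees/s): [136.94, 136.94, 180, 180, 180, 180].

### API

Orientations are given as a 3x3 rotation matrix whose columns are the frame's x, y, z axes.
In Python, from rig import observe, get_image, camera_params, close_job, tip_extent gives the robot as it stands.
- The arm moves only by the shell command python3 -m creep 'ROWS' [FORCE]. ROWS is JSON, a list of rows, each an object with "jaw": the gripper's target within -1 to 1 (shut at 1, half-way at 0, fully open at -1); "travel": the shift along the world's x, y, z in mm, a list of three; "roll": the turn about the world's z in rad. A call has 1 to 12 rows; each row is the pose to reach, as a shift and turn from the pose commanded when the call began; what a row does not reach only later rows make up. A row lasts 1/10 s, in which the tool goes at most 50 mm and 8.59 degrees, less where a joint would pass 70% of its speed; a pose out of reach is approached as far as the arm can. A call with a gripper value outside its range is refused whole. The fingers move at their own pace and stop on an object; FORCE is the grip in N (left out, the last holds). Time passes only in rows, so rows that repeat a pose let the fingers close. It gives the time, the measured TCP pose, the force, the opening and the grip force at its end, in the units of the state.
- observe(): the state, without advancing time (a new reading comes with each control period).
- get_image(name): name is "side" or "top" or "wrist"; returns (picture, depth): 384x512x3 uint8, red, green, blue; 384x512 float32, m along the optical axis (not along the pixel's ray), 0 where there is no reading.
- camera_params(name): a dict with "mtx" (3x3 intrinsics, pixels), "extrinsics" (4x4, takes a point from camera to world coordinates). Camera axes: x right, y down, z forward; pixel columns grow to the right and rows downward; lengths in m; the calibration is good to about 2 mm. A picture is of the moment at which its call begins: read the wrist's pose just before it. camera_params takes no time and is no camera call; for the wrist camera it gives the pose at the moment of the call.
- close_job(): hands the job in; it is judged then, once.
The state is a dict: "time_s": time; "q": joint angles; "qvel": joint speeds; "joint_efforts": joint torques, N m; "position": TCP position; "tool_rot": TCP orientation; "ft_force": force on the tool from outside, world axes, zero at the start; "wrist_torque": the same for the moment, N m; "grip_width": finger opening in m; "gripper_force": force on a finger pad.
Only numpy, scipy, OpenCV 4.12 (cv2) and the standard library are available. Lean on these libraries where they do the work, as an engineer would, in place of code of your own. Each camera call takes 0.05 s, during which the arm holds its last target. There are 200 camera calls.

## Working session

There is one attempt and no reset: what is moved stays moved. The work goes in short steps, Python scripts to look and compute and a shell command to move; the robot and the scene stay as the last step left them, time stands still between calls to the robot, and variables do not carry over. Pictures are saved under pics/ and viewed, at most 10 in all, crops included, and the job is handed in when it is done.

```bash
mkdir -p pics; cat > h.py <<'E'
import numpy as np, cv2
from rig import *
def snap(n,f):
    s=observe(); K=camera_params(n); im,d=get_image(n)
    cv2.imwrite(f'pics/{f}.png',im[:,:,::-1]); np.savez(f'pics/{f}.npz',im=im,d=d,K=K['mtx'],E=K['extrinsics'])
def cloud(f):
    z=np.load(f'pics/{f}.npz'); d=z['d']; K=z['K']; v,u=np.mgrid[:d.shape[0],:d.shape[1]]
    p=np.stack([(u-K[0,2])/K[0,0]*d,(v-K[1,2])/K[1,1]*d,d],-1)
    return p@z['E'][:3,:3].T+z['E'][:3,3], d, z['im']
def st():
    s=observe(); print(s['time_s'],np.round(s['position'],4),np.round(s['ft_force'],1),round(s['grip_width'],4),round(s['gripper_force'],1))
E
python3 - <<'E'
from h import *
snap('top','t0'); snap('side','s0'); st(); print(tip_extent if not callable(tip_extent) else tip_extent()); print(np.round(observe()['tool_rot'],3))
E
```

```text
0.1 [0.1587 0.5266 0.4042] [ 0.1  0.3 -0.8] 0.0854 0.0
0.1734
[[-0.957  0.289 -0.001]
 [ 0.289  0.957 -0.001]
 [ 0.    -0.001 -1.   ]]
```

View pics/t0.png

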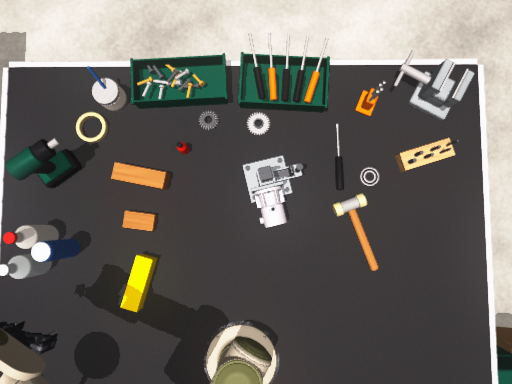

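View pics/s0.png

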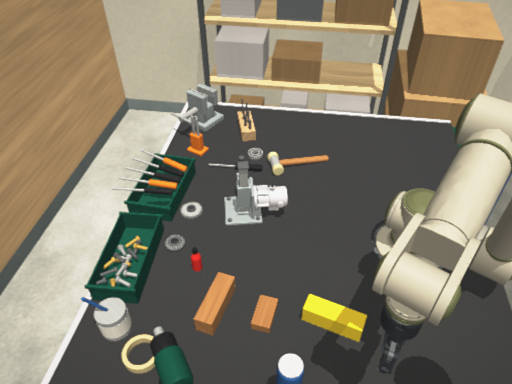

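Top view: tall orange block at (140,175), short block at (139,220), yellow decoy at (138,283). The stand is at about (270,180), with the housing towards the robot (270,210) and the handle at about (296,170). I'll measure these and enlarge the crops.

```bash
python3 - <<'E'
from h import *
P,d,im=cloud('t0')
def at(u,v): return np.round(P[v,u],3)
for n,u,v in [('pack',140,175),('low',139,220),('yel',138,283),('bottle',183,147)]: print(n,at(u,v))
def box(u0,v0,u1,v1,zl,zh,f='t0'):
    P,_,_=cloud(f); Q=P[v0:v1,u0:u1].reshape(-1,3); Q=Q[(Q[:,2]>zl)&(Q[:,2]<zh)]
    r=cv2.minAreaRect((Q[:,:2]*1000).astype(np.float32)); print(len(Q),np.round(np.median(Q,0),4),r)
box(100,155,180,195,.05,.075); box(115,205,162,236,.02,.04); 
box(235,150,310,205,.005,.02)
c=cv2.resize(im[145:235,225:325],None,fx=7,fy=6.6,interpolation=cv2.INTER_CUBIC)[:, :, ::-1]
P2,_,im2=cloud('s0')
c2=cv2.resize(im2[140:235,205:305],None,fx=6,fy=6,interpolation=cv2.INTER_CUBIC)[:,:,::-1]
c3=cv2.resize(im[150:245,95:185],None,fx=6,fy=6)[:,:,::-1]
cv2.imwrite('pics/c1.png',np.hstack([cv2.resize(c,(400,400)),cv2.resize(c2,(400,400))]))
# heights map of stand parts
Q=P[145:235,225:325].reshape(-1,3)
for a,b in [(.12,.16),(.16,.20),(.2,.24)]:
    q=Q[(Q[:,2]>a)&(Q[:,2]<b)]; print(a,b,len(q),q.min(0) if len(q) else '',q.max(0) if len(q) else '')
q=Q[Q[:,2]>.1]
q=q[np.argsort(q[:,1])][:45]; print(np.round(q,3).tolist())
E
```

```text
pack [0.591 0.32  0.061]
low [0.448 0.329 0.032]
yel [0.252 0.319 0.062]
bottle [0.68  0.183 0.064]
909 [0.5914 0.3263 0.0587] ((591.194091796875, 326.7481384277344), (171.49261474609375, 55.11223602294922), 78.77885437011719)
528 [0.4452 0.3325 0.0287] ((446.29339599609375, 333.19427490234375), (100.91312408447266, 54.95524215698242), 82.45580291748047)
779 [ 0.6062 -0.0563  0.0111] ((586.0426025390625, -103.98065948486328), (182.3767852783203, 242.51890563964844), 2.6611297130584717)
0.12 0.16 279 [ 0.47051402 -0.18126463  0.12012065] [ 0.60566465 -0.0358724   0.15810555]
0.16 0.2 69 [ 0.55932693 -0.18495732  0.16069179] [ 0.60812174 -0.06896744  0.19197462]
0.2 0.24 165 [ 0.55654019 -0.09648528  0.21973959] [ 0.59615119 -0.05779317  0.22914814]
[[0.588, -0.189, 0.101], [0.588, -0.186, 0.102], [0.585, -0.186, 0.102], [0.602, -0.185, 0.174], [0.605, -0.185, 0.176], [0.599, -0.185, 0.177], [0.596, -0.184, 0.18], [0.585, -0.183, 0.101], [0.599, -0.182, 0.173], [0.608, -0.182, 0.174], [0.596, -0.182, 0.175], [0.602, -0.182, 0.175], [0.605, -0.182, 0.176], [0.593, -0.182, 0.175], [0.595, -0.181, 0.121], [0.593, -0.18, 0.105], [0.591, -0.179, 0.173], [0.608, -0.179, 0.175], [0.605, -0.179, 0.177], [0.593, -0.179, 0.176], [0.599, -0.179, 0.178], [0.601, -0.178, 0.181], [0.595, -0.178, 0.182], [0.593, -0.177, 0.13], [0.597, -0.176, 0.172], [0.591, -0.176, 0.173], [0.608, -0.176, 0.176], [0.605, -0.176, 0.177], [0.593, -0.176, 0.177], [0.599, -0.176, 0.178], [0.602, -0.176, 0.178], [0.592, -0.176, 0.114], [0.594, -0.174, 0.129], [0.591, -0.174, 0.171], [0.608, -0.173, 0.174], [0.605, -0.173, 0.175], [0.593, -0.173, 0.108], [0.602, -0.173, 0.178], [0.596, -0.173, 0.178], [0.598, -0.173, 0.181], [0.593, -0.173, 0.181], [0.594, -0.172, 0.151], [0.594, -0.172, 0.123], [0.596, -0.171, 0.134], [0.606, -0.171, 0.102]]
```

View pics/c1.png

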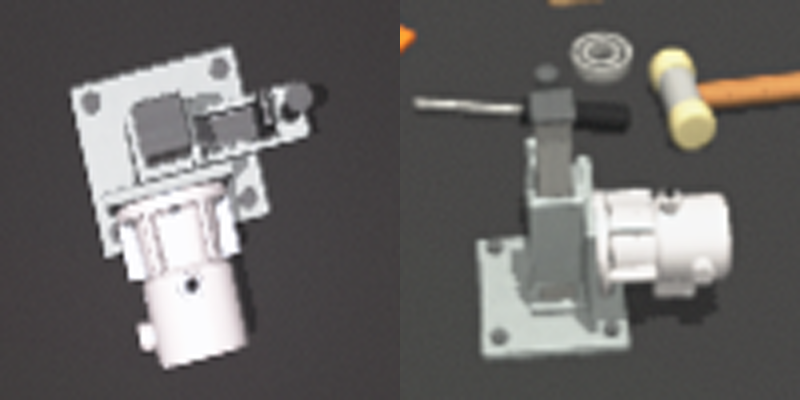

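The handle head tops out at z≈0.177, so the carriage is at 0. The stand is yawed about +13° with the housing towards the robot. Of the three blocks, the tall orange one at (140,175) measures 171x55 with its top at 60 mm, so it is the packer. The one at (139,220) is only 30 mm high, and (138,283) is yellow. Next I'll refine the stand pose, locate the foot and confirm the packer in a crop.

```bash
python3 - <<'E'
from h import *
P,d,im=cloud('t0')
Q=P[145:235,225:325].reshape(-1,3)
def rect(q,n): print(n,len(q),np.round(q.mean(0),4),[np.round(a,1) for a in cv2.minAreaRect((q[:,:2]*1000).astype(np.float32))])
col=Q[Q[:,2]>.215]; rect(col,'col')
h=Q[(Q[:,2]>.168)&(Q[:,2]<.185)&(Q[:,1]<-.15)]; rect(h,'head')
b=P[145:235,240:280].reshape(-1,3); b=b[(b[:,2]>.006)&(b[:,2]<.018)]; rect(b,'base')
hs=Q[(Q[:,0]<.52)&(Q[:,2]>.06)]; rect(hs,'housing'); print(hs.min(0),hs.max(0))
c=np.array([.577,-.077]); 
P2,_,im2=cloud('s0')
R=np.array([[np.cos(.225),-np.sin(.225)],[np.sin(.225),np.cos(.225)]])
S=(P2[:,:,:2]-c)@R
for v in range(186,216,2): print(v,[(int(1000*S[v,u,0]),int(1000*S[v,u,1]),int(1000*P2[v,u,2])) for u in range(262,292,3)])
c2=cv2.resize(im2[165:225,235:305],None,fx=6,fy=6,interpolation=cv2.INTER_CUBIC)[:,:,::-1]
c3=cv2.resize(im[150:310,95:190],(214,360))[:,:,::-1]
cv2.imwrite('pics/c2.png',np.hstack([c2,c3]))
E
```

```text
col 217 [ 0.5435 -0.0738  0.4886] [array([518.1, -80.3]), array([155.8,  38. ]), np.float64(3.2)]
head 44 [ 0.5992 -0.1744  0.1756] [array([ 598.6, -167.6]), array([17.9, 35.4]), np.float64(5.2)]
base 562 [ 0.6031 -0.0544  0.0114] [array([570.6, -63.2]), array([123.7, 250.7]), np.float64(87.9)]
housing 790 [ 0.4737 -0.0946  0.1771] [array([475.1, -95.8]), array([96.6, 89.7]), np.float64(5.5)]
[ 0.42526737 -0.14358623  0.06649307] [ 0.51992671 -0.04707301  1.32610163]
186 [(-65, -21, 107), (-75, -17, 109), (-99, -135, 3), (-95, -1, 122), (-104, 3, 126), (-118, -21, 103), (-128, -17, 106), (-139, -20, 102), (-168, -129, 3), (-181, -132, 0)]
188 [(-65, -22, 96), (-75, -15, 102), (-86, -13, 102), (-94, 7, 121), (-104, 4, 118), (-117, -7, 106), (-127, -6, 106), (-137, -4, 107), (35, 1100, 1112), (-180, -123, -2)]
190 [(-63, 0, 108), (-74, -5, 101), (-84, -2, 103), (-94, 7, 112), (-105, 5, 109), (-115, 6, 109), (-125, 7, 109), (-136, 6, 108), (-146, 7, 108), (-177, -109, 0)]
192 [(-63, 3, 101), (-73, 5, 102), (-84, 3, 99), (-94, 11, 106), (-104, 15, 109), (-115, 7, 101), (-125, 10, 102), (
[... 1095 characters left out ...]
, 24, 50), (-114, 26, 51), (35, 1100, 1112), (-144, -24, 0), (-154, -19, 3), (-166, -19, 2)]
208 [(-65, -18, 1), (-76, -18, 0), (-88, -18, 0), (-95, 13, 30), (-105, 17, 33), (-116, 17, 32), (-131, -10, 4), (-143, -15, -1), (-153, -9, 3), (-166, -18, -6)]
210 [(-65, -13, -4), (-75, -7, 1), (-86, -6, 0), (-97, -4, 2), (-108, -3, 2), (-119, -1, 3), (-130, 0, 3), (-141, -1, 2), (-153, -4, -2), (-163, 0, 2)]
212 [(-64, 0, -1), (-74, 6, 5), (-85, 3, 0), (-97, 1, -2), (-107, 3, 0), (-118, 6, 1), (-129, 7, 1), (-140, 9, 2), (-151, 9, 1), (-162, 9, 0)]
214 [(-62, 16, 5), (-73, 14, 2), (-84, 15, 2), (-95, 15, 2), (-106, 16, 2), (-117, 16, 0), (-128, 18, 2), (-139, 17, 0), (-149, 20, 2), (-161, 19, 0)]
```

View pics/c2.png

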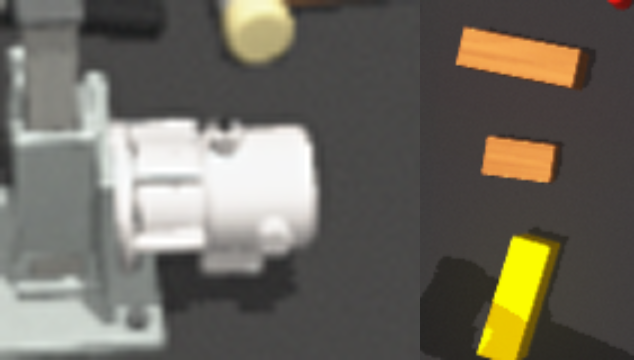

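The crop confirms the tall orange packer (long, side face 60 mm high). The foot shows under the housing at crop x 202–263, which puts it at stand x ≈ -86 to -122. I'll do one robust fit for the column and base and then move.

```bash
python3 - <<'E'
from h import *
from scipy.optimize import least_squares
P,d,im=cloud('t0')
Q=P[145:235,225:325].reshape(-1,3)
col=Q[(Q[:,2]>.219)&(Q[:,2]<.233)]; print('col',len(col),np.median(col,0),cv2.minAreaRect((col[:,:2]*1000).astype(np.float32)))
h=Q[(Q[:,2]>.168)&(Q[:,2]<.185)&(Q[:,1]<-.16)]; print('head',h.mean(0),np.median(h,0),h.min(0),h.max(0))
b=Q[(Q[:,2]>.006)&(Q[:,2]<.018)&(Q[:,0]>.45)]
m=((P[:,:,2]>.007)&(P[:,:,2]<.018)).astype(np.uint8); m[:145]=0;m[205:]=0;m[:,:235]=0;m[:,305:]=0
n,l,s,_=cv2.connectedComponentsWithStats(m); i=1+np.argmax(s[1:,4]); bb=P[l==i]; print('base',n,s[i],cv2.minAreaRect((bb[:,:2]*1000).astype(np.float32)))
# foot pixels in side view
P2,_,_=cloud('s0')
for v in (207,208,209): print(v,[(u,)+tuple(np.round(P2[v,u]*1000).astype(int)) for u in range(266,282)])
E
```

```text
col 165 [ 0.57589331 -0.07715397  0.22473739] ((576.8478393554688, -76.40016174316406), (35.745155334472656, 34.99692916870117), 13.715805053710938)
head [ 0.59977428 -0.1760989   0.17598117] [ 0.5991437  -0.17607555  0.17562446] [ 0.59067299 -0.18495732  0.17099357] [ 0.60812174 -0.16745528  0.18152334]
base 7 [242 156  44  48 575] ((582.87646484375, -85.18020629882812), (131.62135314941406, 139.63491821289062), 13.46297836303711)
207 [(266, np.int64(503), np.int64(-117), np.int64(1)), (267, np.int64(500), np.int64(-119), np.int64(0)), (268, np.int64(495), np.int64(-114), np.int64(6)), (269, np.int64(488), np.int64(-80), np.int64(40)), (270, np.int64(484), np.int64(-82), np.int64(38)), (271, np.int64(481), np.int64(-83), np.int64(38)), (272, np.int64(477), np.int64(-80), np.int64(41)), (273, np.int64(474), np.int64(-88), np.int64(33)), (274, np.int64(471), np.int64(-89), np.int64(33)), (275, np.int64(467), np.int64(-83), np.int64(40)), (276, np.int64(463), np.int64(-85), np.int64(39)), (277, np.int64(460), np.int64(-88), np.int64(35)), (278, np.int64(456), np.int64(-90), np.int64(34
[... 1101 characters left out ...]
4(494), np.int64(-108), np.int64(1)), (269, np.int64(488), np.int64(-82), np.int64(27)), (270, np.int64(484), np.int64(-84), np.int64(26)), (271, np.int64(481), np.int64(-82), np.int64(29)), (272, np.int64(477), np.int64(-81), np.int64(30)), (273, np.int64(474), np.int64(-90), np.int64(22)), (274, np.int64(470), np.int64(-84), np.int64(28)), (275, np.int64(467), np.int64(-90), np.int64(22)), (276, np.int64(463), np.int64(-86), np.int64(27)), (277, np.int64(460), np.int64(-92), np.int64(22)), (278, np.int64(456), np.int64(-93), np.int64(21)), (279, np.int64(455), np.int64(-115), np.int64(0)), (280, np.int64(451), np.int64(-116), np.int64(0)), (281, np.int64(447), np.int64(-115), np.int64(1))]
```

```bash
python3 -m creep '[{"jaw":-1,"travel":[441,-704,50],"roll":-1.042},{"jaw":-1,"travel":[441,-704,50],"roll":-1.042},{"jaw":-1,"travel":[441,-704,50],"roll":-1.042},{"jaw":-1,"travel":[441,-704,50],"roll":-1.042},{"jaw":-1,"travel":[441,-704,50],"roll":-1.042},{"jaw":-1,"travel":[441,-704,50],"roll":-1.042},{"jaw":-1,"travel":[441,-704,50],"roll":-1.042},{"jaw":-1,"travel":[441,-704,50],"roll":-1.042},{"jaw":-1,"travel":[441,-704,50],"roll":-1.042},{"jaw":-1,"travel":[441,-704,50],"roll":-1.042},{"jaw":-1,"travel":[441,-704,50],"roll":-1.042},{"jaw":-1,"travel":[441,-704,50],"roll":-1.042}]' 100
python3 -c "
from h import *
s=observe();st();print(np.degrees(np.arctan2(s['tool_rot'][1][1],s['tool_rot'][0][1])))"
```

```text
time_s: 1.3
position: [0.4773, 0.0169, 0.4408]
tool_rot: [[-0.233, 0.972, -0.0], [0.972, 0.233, 0.0], [0.0, -0.0, -1.0]]
ft_force: [1.0, 0.6, 0.0]
grip_width: 0.0852
gripper_force: 0.0
1.3 [0.4773 0.0169 0.4408] [1.  0.6 0. ] 0.0852 0.0
13.497065922111501
```

```bash
python3 -m creep '[{"jaw":-1,"travel":[122,-194,13]},{"jaw":-1,"travel":[122,-194,13]},{"jaw":-1,"travel":[122,-194,13]},{"jaw":-1,"travel":[122,-194,13]},{"jaw":-1,"travel":[122,-194,13]},{"jaw":-1,"travel":[122,-194,13]}]'
python3 - <<'E'
from h import *
st(); snap('wrist','w0'); st()
E
```

```text
1.3 [0.4773 0.0169 0.4408] [1.  0.6 0. ] 0.0852 0.0
1.35 [0.4807 0.012  0.4405] [ 1.1 -5.1  0.4] 0.0854 0.0invalid input
```

View pics/w0.png

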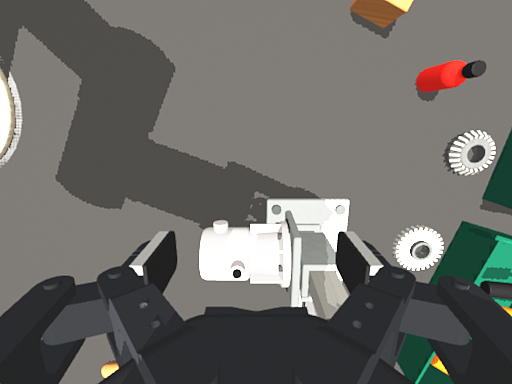

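The move was refused because the roll field is mandatory. The wrist view shows the stand's plate at (310,210), the column at about (320,265) and the handle still hidden by the gripper. I'm continuing.

```bash
python3 -m creep '[{"jaw":-1,"travel":[119,-189,10],"roll":0},{"jaw":-1,"travel":[119,-189,10],"roll":0},{"jaw":-1,"travel":[119,-189,10],"roll":0},{"jaw":-1,"travel":[119,-189,10],"roll":0},{"jaw":-1,"travel":[119,-189,10],"roll":0},{"jaw":-1,"travel":[119,-189,10],"roll":0},{"jaw":-1,"travel":[119,-189,10],"roll":0}]'
python3 - <<'E'
from h import *
snap('wrist','w1'); st()
P,d,im=cloud('w1'); Q=P.reshape(-1,3)
h=Q[(Q[:,2]>.170)&(Q[:,2]<.183)&(np.hypot(Q[:,0]-.6,Q[:,1]+.177)<.02)]
print(len(h),h.mean(0) if len(h) else '',h.min(0),h.max(0))
E
```

```text
time_s: 2.05
position: [0.5957, -0.1699, 0.4501]
tool_rot: [[-0.234, 0.972, -0.001], [0.972, 0.234, 0.001], [0.001, -0.001, -1.0]]
ft_force: [-0.5, -0.2, 0.8]
grip_width: 0.0852
gripper_force: 0.0
2.1 [ 0.5954 -0.1692  0.4506] [-0.1  0.8  0.6] 0.0852 0.0
359 [ 0.60269582 -0.17806766  0.17664225] [ 0.59282675 -0.1881935   0.1714497 ] [ 0.6130608  -0.16859817  0.17897609]
```

View pics/w1.png

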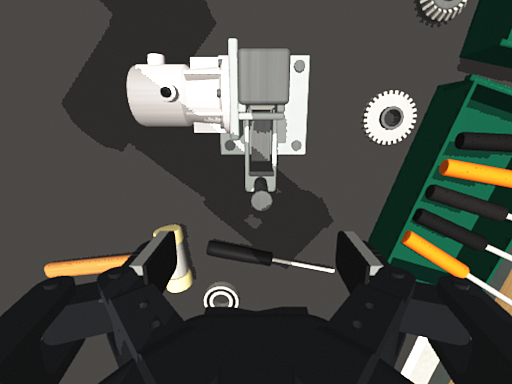

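The handle head is at (261,200), which projects to (0.6027,-0.178,0.177) and agrees with the top view to 3 mm. Now descending to grip it from its x sides.

```bash
python3 -m creep '[{"jaw":-1,"travel":[6,-8.5,-50],"roll":0},{"jaw":-1,"travel":[6,-8.5,-100],"roll":0},{"jaw":-1,"travel":[6,-8.5,-149],"roll":0},{"jaw":-1,"travel":[6,-8.5,-149],"roll":0},{"jaw":0.3,"travel":[6,-8.5,-149],"roll":0},{"jaw":0.3,"travel":[6,-8.5,-149],"roll":0},{"jaw":1,"travel":[6,-8.5,-149],"roll":0},{"jaw":1,"travel":[6,-8.5,-149],"roll":0},{"jaw":1,"travel":[6,-8.5,-149],"roll":0},{"jaw":1,"travel":[6,-8.5,-149],"roll":0},{"jaw":1,"travel":[6,-8.5,-149],"roll":0}]' 100
```

```text
time_s: 3.2
position: [0.6021, -0.1783, 0.3032]
tool_rot: [[-0.234, 0.972, 0.003], [0.972, 0.234, -0.001], [-0.002, 0.003, -1.0]]
ft_force: [2.5, 1.9, 7.4]
grip_width: 0.0151
gripper_force: 97.0
```

```bash
python3 -m creep '[{"jaw":1,"travel":[0,0,4],"roll":0},{"jaw":1,"travel":[0,0,8],"roll":0},{"jaw":1,"travel":[0,0,12],"roll":0},{"jaw":1,"travel":[0,0,16],"roll":0},{"jaw":1,"travel":[0,0,20],"roll":0},{"jaw":1,"travel":[0,0,20],"roll":0}]'
```

```text
time_s: 3.8
position: [0.6024, -0.1785, 0.3204]
tool_rot: [[-0.234, 0.972, 0.001], [0.972, 0.234, 0.001], [0.0, 0.001, -1.0]]
ft_force: [9.1, -0.1, -10.4]
grip_width: 0.0147
gripper_force: 97.8
```

```bash
python3 -m creep '[{"jaw":1,"travel":[0,0,5],"roll":0},{"jaw":1,"travel":[0,0,10],"roll":0},{"jaw":1,"travel":[0,0,15],"roll":0},{"jaw":1,"travel":[0,0,20],"roll":0},{"jaw":1,"travel":[0,0,25],"roll":0},{"jaw":1,"travel":[0,0,30],"roll":0},{"jaw":1,"travel":[0,0,35],"roll":0},{"jaw":1,"travel":[0,0,40],"roll":0},{"jaw":1,"travel":[0,0,40],"roll":0}]'
python3 - <<'E'
from h import *
snap('side','s1'); snap('wrist','w2'); st()
P2,_,im=cloud('s1')
R=np.array([[.972,-.233],[.233,.972]])
S=(P2[:,:,:2]-[.576,-.0768])@R
m=(abs(S[...,0]+.103)<.012)&(S[...,1]>.005)&(S[...,1]<.03)&(P2[...,2]>.01)&(P2[...,2]<.25)
z=P2[...,2][m]; print('foot z min',np.sort(z)[:12])
cv2.imwrite('pics/c3.png',np.hstack([cv2.resize(im[130:230,220:320],(400,400),interpolation=2)[:,:,::-1]]))
E
```

```text
time_s: 4.7
position: [0.6024, -0.1785, 0.3606]
tool_rot: [[-0.234, 0.972, 0.001], [0.972, 0.234, 0.001], [0.0, 0.001, -1.0]]
ft_force: [8.5, 0.6, -8.1]
grip_width: 0.0145
gripper_force: 98.2
4.8 [ 0.6024 -0.1785  0.3606] [10.1  0.4 -8.4] 0.015 98.2
foot z min [0.07930416 0.07968967 0.07983633 0.08079623 0.08162617 0.08304413
 0.08319986 0.08412313 0.08507973 0.08508778 0.08562504 0.08762121]
```

View pics/c3.png

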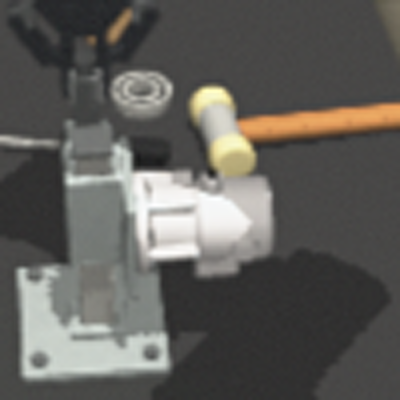

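The carriage is up: the foot is at about 0.08. It may be right at the 0.058 tooth, so I'll go 3 mm higher and then ease down onto the pawl.

```bash
python3 -m creep '[{"jaw":1,"travel":[0,0,1.5],"roll":0},{"jaw":1,"travel":[0,0,3],"roll":0},{"jaw":1,"travel":[0,0,3],"roll":0}]'; python3 -m creep '[{"jaw":1,"travel":[0,0,-1],"roll":0},{"jaw":1,"travel":[0,0,-2],"roll":0},{"jaw":1,"travel":[0,0,-3],"roll":0},{"jaw":1,"travel":[0,0,-3],"roll":0}]'
```

```text
time_s: 5.1
position: [0.6024, -0.1785, 0.3636]
tool_rot: [[-0.234, 0.972, 0.001], [0.972, 0.234, 0.001], [0.0, 0.001, -1.0]]
ft_force: [9.0, 0.7, -8.0]
grip_width: 0.0147
gripper_force: 98.1
time_s: 5.5
position: [0.6023, -0.1784, 0.3612]
tool_rot: [[-0.234, 0.972, 0.002], [0.972, 0.234, 0.0], [-0.0, 0.002, -1.0]]
ft_force: [8.4, 1.0, -5.2]
grip_width: 0.0149
gripper_force: 98.5
```

```bash
python3 -m creep '[{"jaw":1,"travel":[0,0,-0.7],"roll":0},{"jaw":1,"travel":[0,0,-1.4],"roll":0},{"jaw":1,"travel":[0,0,-1.4],"roll":0}]'
```

```text
time_s: 5.8
position: [0.6021, -0.1783, 0.361]
tool_rot: [[-0.234, 0.972, 0.003], [0.972, 0.234, -0.001], [-0.001, 0.003, -1.0]]
ft_force: [5.5, 0.6, 1.0]
grip_width: 0.015
gripper_force: 99.0
```

The pawl now carries the carriage (z held, force ≈ 0). Releasing and heading for the packer.

```bash
python3 -m creep '[{"jaw":-1,"travel":[0,0,0],"roll":0},{"jaw":-1,"travel":[0,0,0],"roll":0},{"jaw":-1,"travel":[0,0,0],"roll":0},{"jaw":-1,"travel":[0,0,0],"roll":0},{"jaw":-1,"travel":[0,0,45],"roll":0},{"jaw":-1,"travel":[0,0,90],"roll":0},{"jaw":-1,"travel":[0,0,90],"roll":0}]' && python3 - <<'E'
from h import *
st(); snap('top','t1')
P,d,im=cloud('t1'); Q=P[145:235,225:325].reshape(-1,3)
S=(Q[:,:2]-[.576,-.0768])@np.array([[.972,-.233],[.233,.972]])
m=(S[:,0]<-.09)&(S[:,0]>-.14)&(abs(S[:,1])<.012); print('housing top z',np.median(Q[m,2]))
P0=cloud('t0')[0][145:235,225:325].reshape(-1,3); S=(P0[:,:2]-[.576,-.0768])@np.array([[.972,-.233],[.233,.972]])
m=(S[:,0]<-.09)&(S[:,0]>-.14)&(abs(S[:,1])<.012); print('before',np.median(P0[m,2]))
E
python3 -m creep '[{"jaw":-1,"travel":[0,549,0],"roll":-0.431},{"jaw":-1,"travel":[0,549,0],"roll":-0.431},{"jaw":-1,"travel":[0,549,0],"roll":-0.431},{"jaw":-1,"travel":[0,549,0],"roll":-0.431},{"jaw":-1,"travel":[0,549,0],"roll":-0.431},{"jaw":-1,"travel":[0,549,0],"roll":-0.431},{"jaw":-1,"travel":[0,549,0],"roll":-0.431},{"jaw":-1,"travel":[0,549,0],"roll":-0.431},{"jaw":-1,"travel":[0,549,0],"roll":-0.431},{"jaw":-1,"travel":[0,549,0],"roll":-0.431},{"jaw":-1,"travel":[0,549,0],"roll":-0.431},{"jaw":-1,"travel":[0,549,0],"roll":-0.431}]'
```

```text
time_s: 6.5
position: [0.6012, -0.1782, 0.457]
tool_rot: [[-0.234, 0.972, 0.01], [0.972, 0.234, -0.005], [-0.008, 0.009, -1.0]]
ft_force: [-0.7, 0.1, 0.0]
grip_width: 0.0853
gripper_force: 0.0
6.5 [ 0.6012 -0.1782  0.457 ] [-0.7  0.1  0. ] 0.0853 0.0
housing top z 0.5836626202758488
before 0.10619093418122727
time_s: 7.75
position: [0.6005, 0.376, 0.4474]
tool_rot: [[0.188, 0.982, -0.004], [0.982, -0.188, -0.0], [-0.001, -0.004, -1.0]]
ft_force: [0.1, 0.2, 0.8]
grip_width: 0.0854
gripper_force: 0.0
```

```bash
python3 - <<'E'
from h import *
snap('wrist','w3'); st(); s=observe(); print(np.degrees(np.arctan2(s['tool_rot'][1][1],s['tool_rot'][0][1])))
P,d,im=cloud('w3')
def blk(P,im,n):
    m=((P[...,2]>.05)&(P[...,2]<.07)&(np.hypot(P[...,0]-.59,P[...,1]-.327)<.13)).astype(np.uint8)
    k,l,sg,_=cv2.connectedComponentsWithStats(m); i=1+np.argmax(sg[1:,4]); q=P[l==i]; print(n,sg[i],np.median(q[:,2]),cv2.minAreaRect((q[:,:2]*1000).astype(np.float32)))
blk(P,im,'wrist')
snap('side','s2'); P2,_,i2=cloud('s2'); blk(P2,i2,'side')
S=(P2[:,:,:2]-[.576,-.0768])@np.array([[.972,-.233],[.233,.972]])
m=(abs(S[...,0]+.103)<.012)&(S[...,1]>.005)&(S[...,1]<.03)&(P2[...,2]>.01)&(P2[...,2]<.25)
print('foot z min',np.sort(P2[...,2][m])[:8])
E
```

```text
7.8 [0.6011 0.3737 0.4477] [ 0.5 -1.1  0.1] 0.0852 0.0
-10.935406781587396
wrist [ 238  143   42  116 4495] 0.0599289202643582 ((593.6450805664062, 325.46246337890625), (170.03807067871094, 55.08905792236328), 78.79060363769531)
side [ 194  272   41   55 1052] 0.060669090206430076 ((591.8635864257812, 326.46844482421875), (173.58035278320312, 56.93037414550781), 78.39396667480469)
foot z min []
```

```bash
python3 -m creep '[{"jaw":-1,"travel":[0,-4,-50],"roll":-0.005},{"jaw":-1,"travel":[0,-4,-100],"roll":-0.005},{"jaw":-1,"travel":[0,-4,-150],"roll":-0.005},{"jaw":-1,"travel":[0,-4,-200],"roll":-0.005},{"jaw":-1,"travel":[0,-4,-235],"roll":-0.005},{"jaw":-1,"travel":[0,-4,-257],"roll":-0.005},{"jaw":-1,"travel":[0,-4,-257],"roll":-0.005},{"jaw":1,"travel":[0,-4,-257],"roll":-0.005},{"jaw":1,"travel":[0,-4,-257],"roll":-0.005},{"jaw":1,"travel":[0,-4,-257],"roll":-0.005},{"jaw":1,"travel":[0,-4,-257],"roll":-0.005},{"jaw":1,"travel":[0,-4,-257],"roll":-0.005}]' 80
```

```text
time_s: 9.05
position: [0.6021, 0.3664, 0.1958]
tool_rot: [[0.199, 0.98, 0.004], [0.98, -0.199, 0.001], [0.002, 0.003, -1.0]]
ft_force: [-0.1, -1.2, 5.8]
grip_width: 0.0543
gripper_force: 85.6
```

```bash
python3 -m creep '[{"jaw":1,"travel":[0,0,2],"roll":0},{"jaw":1,"travel":[0,0,4],"roll":0},{"jaw":1,"travel":[0,0,4],"roll":0}]'
```

```text
time_s: 9.35
position: [0.6016, 0.3665, 0.1974]
tool_rot: [[0.199, 0.98, -0.0], [0.98, -0.199, 0.0], [-0.0, -0.0, -1.0]]
ft_force: [-0.2, 0.1, -4.9]
grip_width: 0.0545
gripper_force: 84.6
```

The packer is gripped 41 mm from its centre and about 4 mm off the bench. Now swinging it round clear of the low block to a point 160 mm behind its final place.

```bash
python3 -m creep '[{"jaw":1,"travel":[-4,-33,0],"roll":0.07},{"jaw":1,"travel":[-8,-66,0],"roll":0.14},{"jaw":1,"travel":[-12,-100,0],"roll":0.21},{"jaw":1,"travel":[-16,-133,0],"roll":0.29},{"jaw":1,"travel":[-20,-166,0],"roll":0.36},{"jaw":1,"travel":[-22,-196,0],"roll":0.431},{"jaw":1,"travel":[-55,-203,0],"roll":0.431},{"jaw":1,"travel":[-88,-207,0],"roll":0.431},{"jaw":1,"travel":[-121,-210,0],"roll":0.431},{"jaw":1,"travel":[-154,-213,0],"roll":0.431},{"jaw":1,"travel":[-184,-214,0],"roll":0.431},{"jaw":1,"travel":[-184,-214,0],"roll":0.431}]'
python3 - <<'E'
from h import *
snap('side','s3'); st(); s=observe(); print(np.degrees(np.arctan2(s['tool_rot'][1][1],s['tool_rot'][0][1])))
P2,_,im=cloud('s3'); 
S=(P2[:,:,:2]-[.576,-.0768])@np.array([[.972,-.233],[.233,.972]])
m=(abs(S[...,0]+.103)<.012)&(S[...,1]>.005)&(S[...,1]<.03)&(P2[...,2]>.01)&(P2[...,2]<.25)
print('foot z min',np.sort(P2[...,2][m])[:8])
cv2.imwrite('pics/c4.png',cv2.resize(im[100:340,180:420],(600,600),interpolation=2)[:,:,::-1])
E
```

```text
time_s: 10.55
position: [0.4143, 0.1526, 0.1973]
tool_rot: [[-0.23, 0.973, -0.005], [0.973, 0.23, -0.0], [0.001, -0.005, -1.0]]
ft_force: [0.5, -0.6, -3.9]
grip_width: 0.0536
gripper_force: 86.0
10.6 [0.4165 0.1526 0.1976] [ 1.  -1.5 -4.5] 0.0541 86.0
13.25857620792238
foot z min [0.08289078 0.15345076 0.15394609 0.15448749 0.15448901 0.15547757
 0.15673962 0.15749729]
```

View pics/c4.png

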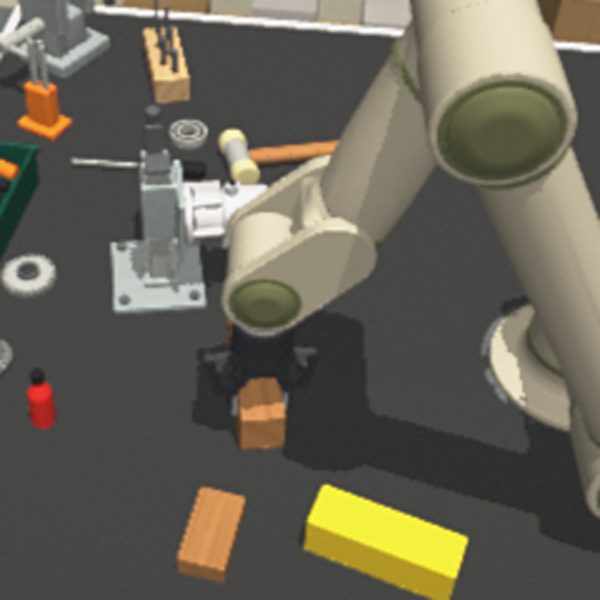

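The side view shows the carriage still high, with the foot clear at about 0.08. The packer is held level at crop (262,410), and the low block, yellow block and bottle are untouched. Sliding it in along the stand's -y.

```bash
python3 -m creep '[{"jaw":1,"travel":[5,-20,0],"roll":0.004},{"jaw":1,"travel":[10,-40,0],"roll":0.004},{"jaw":1,"travel":[14,-60,0],"roll":0.004},{"jaw":1,"travel":[19,-80,0],"roll":0.004},{"jaw":1,"travel":[24,-100,0],"roll":0.004},{"jaw":1,"travel":[28,-118,0],"roll":0.004},{"jaw":1,"travel":[32,-134,0],"roll":0.004},{"jaw":1,"travel":[35,-146,0],"roll":0.004},{"jaw":1,"travel":[37,-156,0],"roll":0.004},{"jaw":1,"travel":[37,-156,0],"roll":0.004}]'
python3 - <<'E'
from h import *
snap('wrist','w4'); st(); s=observe(); print(np.degrees(np.arctan2(s['tool_rot'][1][1],s['tool_rot'][0][1])))
P,d,im=cloud('w4'); S=(P[:,:,:2]-[.577,-.0768])@np.array([[.972,-.233],[.233,.972]])
m=(P[...,2]>.045)&(P[...,2]<.075)&(S[...,0]<-.06)&(S[...,0]>-.15)&(S[...,1]>-.05)
q=np.c_[S[m],P[m][:,2]]; print(len(q),q.min(0),q.max(0),np.median(q,0)); 
for a in (-.01,.03,.05,.12):
    r=q[abs(q[:,1]-a)<.01]; print(a,len(r), np.median(r[:,2]) if len(r) else '', np.percentile(r[:,0],[1,99]) if len(r) else '')
E
```

```text
time_s: 11.6
position: [0.4553, -0.0044, 0.1974]
tool_rot: [[-0.232, 0.973, 0.001], [0.973, 0.232, -0.0], [-0.0, 0.001, -1.0]]
ft_force: [0.2, 0.1, -3.5]
grip_width: 0.0541
gripper_force: 86.1
11.65 [ 0.4549 -0.0037  0.1973] [-0.7  0.1 -4.2] 0.0536 86.1
13.42063431983514
19383 [-0.14995324  0.07469699  0.04504424] [-0.06001879  0.1422967   0.075     ] [-0.10121259  0.11179487  0.06140374]
-0.01 0  
0.03 0  
0.05 0  
0.12 5773 0.06144370991460593 [-0.13476077 -0.06756551]
```

View pics/w4.png

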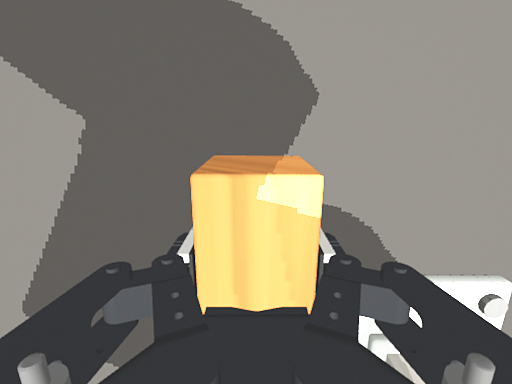

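The packer's near end is at stand y=142 mm and its top at 61 mm, so it spans -28 to +142 mm under the foot, with its x centre at about -101. Setting it down.

```bash
python3 -m creep '[{"jaw":1,"travel":[0,0,-1],"roll":0},{"jaw":1,"travel":[0,0,-2],"roll":0},{"jaw":1,"travel":[0,0,-2.5],"roll":0},{"jaw":1,"travel":[0,0,-2.5],"roll":0}]'
```

```text
time_s: 12.05
position: [0.4544, -0.0029, 0.1958]
tool_rot: [[-0.234, 0.972, 0.001], [0.972, 0.234, -0.0], [-0.0, 0.0, -1.0]]
ft_force: [-4.2, -0.2, 10.9]
grip_width: 0.054
gripper_force: 88.0
```

```bash
python3 -m creep '[{"jaw":-1,"travel":[0,0,0.5],"roll":0},{"jaw":-1,"travel":[0,0,0.5],"roll":0},{"jaw":-1,"travel":[0,0,0.5],"roll":0},{"jaw":-1,"travel":[0,0,0.5],"roll":0},{"jaw":-1,"travel":[-2,10,40],"roll":0},{"jaw":-1,"travel":[-6,25,85],"roll":0},{"jaw":-1,"travel":[-10,40,130],"roll":0},{"jaw":-1,"travel":[-10,40,180],"roll":0},{"jaw":-1,"travel":[-10,40,230],"roll":0},{"jaw":-1,"travel":[-10,40,280],"roll":0},{"jaw":-1,"travel":[-10,40,280],"roll":0}]'
python3 - <<'E'
from h import *
snap('wrist','w5'); st()
P,d,im=cloud('w5'); S=(P[:,:,:2]-[.577,-.0768])@np.array([[.972,-.233],[.233,.972]])
m=(P[...,2]>.05)&(P[...,2]<.07)&(S[...,0]<-.06)&(S[...,0]>-.15)&(S[...,1]>-.05)&(S[...,1]<.18)
q=np.c_[S[m],P[m][:,2]]; print(len(q),np.percentile(q,[1,50,99],axis=0))
print(cv2.minAreaRect((P[m][:,:2]*1000).astype(np.float32)))
E
```

```text
time_s: 13.15
position: [0.4443, 0.0367, 0.4809]
tool_rot: [[-0.233, 0.972, 0.012], [0.972, 0.233, -0.002], [-0.005, 0.011, -1.0]]
ft_force: [0.3, 0.2, -0.2]
grip_width: 0.0854
gripper_force: 0.0
13.2 [0.4444 0.0367 0.4774] [ 0.1 -1.  -1.5] 0.0853 0.0
3027 [[-0.12871835  0.00504208  0.05783179]
 [-0.10161184  0.07968012  0.05996986]
 [-0.07504145  0.14268264  0.0616952 ]]
((461.47027587890625, -32.644248962402344), (55.04785919189453, 146.40867614746094), 13.140040397644043)
```

The packer sits square: x -75 to -129, out to y 142. Before the pinch, I'll check with the earlier wrist depth that there's room for the finger between tongue and column.

```bash
python3 - <<'E'
from h import *
P,d,im=cloud('w1'); S=(P[:,:,:2]-[.578,-.0766])@np.array([[.972,-.233],[.233,.972]])*1000
print('x:     ',list(range(-30,31,5)))
for y in range(-120,-8,6):
    r=[]
    for x in range(-30,31,5):
        m=(abs(S[...,0]-x)<3)&(abs(S[...,1]-y)<3)&(P[...,2]>-.01)
        r.append(int(1000*np.max(P[...,2][m])) if m.sum()>2 else -1)
    print(y,r)
E
```

```text
x:      [-30, -25, -20, -15, -10, -5, 0, 5, 10, 15, 20, 25, 30]
-120 [1, 0, -1, -1, -1, -1, -1, -1, -1, -1, -1, -1, 0]
-114 [1, 0, 99, 100, 176, 177, 178, 177, 176, 100, 98, 0, 1]
-108 [2, 1, 99, 100, 178, 178, 178, 178, 177, 100, 99, 1, 1]
-102 [1, 1, 99, 100, 177, 178, 178, 177, 177, 100, 99, 0, 1]
-96 [2, 1, 99, 99, 175, 177, 177, 177, 177, 100, 99, 0, 357]
-90 [1, 1, 348, 100, -1, -1, -1, -1, -1, 100, 99, 367, 371]
-84 [376, 377, 362, 373, 377, 375, 377, 377, 365, 377, 377, 375, 375]
-78 [376, 380, 380, 380, 380, 169, 379, 380, 380, 379, 378, 372, 366]
-72 [13, 377, 377, 379, 107, 107, 107, 379, 373, 378, 99, 12, 12]
-66 [13, 13, 99, 100, 107, 107, 107, 107, 107, 100, 100, 13, 13]
-60 [13, 13, 99, 100, 108, 108, 108, 107, 107, 100, 100, 12, 13]
-54 [128, 128, 99, 100, 107, 107, 107, 107, 108, 99, 99, 13, 14]
-48 [130, 130, 119, 99, 108, 107, 108, 108, 108, 99, 99, 13, 13]
-42 [130, 130, 99, 99, 108, 108, 108, 108, 108, 100, 99, 12, 13]
-36 [129, 129, 116, 100, 127, 127, 126, 127, 126, 99, 99, 12, 13]
-30 [130, 140, 141, 140, 141, 419, 140, 140, 140, 141, 141, 140, 13]
-24 [130, 140, 141, 141, 141, 141, 140, 140, 140, 141, 141, 141, -1]
-18 [130, 140, 141, 227, 227, 228, 227, 227, 228, 226, 225, 140, -1]
-12 [130, 139, 223, 227, 227, 227, 227, 227, 227, 227, 225, -1, -1]
```

There's plenty of room: the floor is at 100–108 mm (carriage-0 heights), free from y=-72 to -40. Moving above the handle and turning 90°.

```bash
python3 -m creep '[{"jaw":-0.7,"travel":[156,-209,-12],"roll":-1.571},{"jaw":-0.7,"travel":[156,-209,-12],"roll":-1.571},{"jaw":-0.7,"travel":[156,-209,-12],"roll":-1.571},{"jaw":-0.7,"travel":[156,-209,-12],"roll":-1.571},{"jaw":-0.7,"travel":[156,-209,-12],"roll":-1.571},{"jaw":-0.7,"travel":[156,-209,-12],"roll":-1.571},{"jaw":-0.7,"travel":[156,-209,-12],"roll":-1.571},{"jaw":-0.7,"travel":[156,-209,-12],"roll":-1.571},{"jaw":-0.7,"travel":[156,-209,-12],"roll":-1.571},{"jaw":-0.7,"travel":[156,-209,-12],"roll":-1.571},{"jaw":-0.7,"travel":[156,-209,-12],"roll":-1.571},{"jaw":-0.7,"travel":[156,-209,-12],"roll":-1.571}]' 60
python3 - <<'E'
from h import *
snap('wrist','w6'); st(); s=observe(); print(np.degrees(np.arctan2(s['tool_rot'][1][1],s['tool_rot'][0][1])))
P,d,im=cloud('w6'); Q=P.reshape(-1,3)
h=Q[(Q[:,2]>.225)&(Q[:,2]<.245)&(np.hypot(Q[:,0]-.602,Q[:,1]+.178)<.022)]
print(len(h),h.mean(0),h.min(0),h.max(0))
E
```

```text
time_s: 14.4
position: [0.6009, -0.1726, 0.461]
tool_rot: [[0.973, 0.232, -0.003], [0.232, -0.973, 0.001], [-0.002, -0.002, -1.0]]
ft_force: [-0.1, -0.6, -0.2]
grip_width: 0.0726
gripper_force: 0.0
14.45 [ 0.6009 -0.1726  0.4613] [ 0.8 -0.1  0.6] 0.0726 0.0
-76.45269582059287
541 [ 0.60372333 -0.17798464  0.23443195] [ 0.59317438 -0.18851416  0.22940689] [ 0.61313547 -0.16815419  0.23650211]
```

View pics/w6.png

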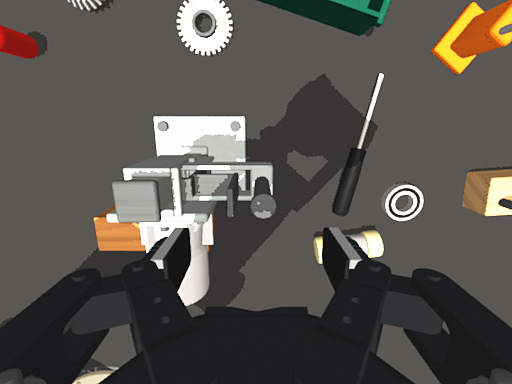

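The handle head is at (262,205) and projects to z≈0.2345, so the carriage is on the 0.058 tooth. The tongue plate is at (232,195), and the packer shows under the housing. I'll descend with the pinch centre biased towards the tongue side, so the handle is gripped before the pawl frees.

```bash
python3 -m creep '[{"jaw":-0.4,"travel":[-0.5,6,0],"roll":0},{"jaw":-0.4,"travel":[-0.5,6,-35],"roll":0},{"jaw":-0.4,"travel":[-0.5,6,-70],"roll":0},{"jaw":-0.4,"travel":[-0.5,6,-100],"roll":0},{"jaw":-0.4,"travel":[-0.5,6,-100],"roll":0},{"jaw":-0.05,"travel":[-0.5,6,-100],"roll":0},{"jaw":-0.05,"travel":[-0.5,6,-100],"roll":0}]' 60
```

```text
time_s: 15.15
position: [0.6004, -0.1664, 0.3649]
tool_rot: [[0.972, 0.233, 0.003], [0.233, -0.972, -0.001], [0.003, 0.002, -1.0]]
ft_force: [-0.7, -0.5, 0.6]
grip_width: 0.0451
gripper_force: 0.0
```

```bash
python3 -m creep '[{"jaw":-0.05,"travel":[0,0,-3],"roll":0},{"jaw":-0.05,"travel":[0,0,-3],"roll":0},{"jaw":1,"travel":[0,0,-3],"roll":0},{"jaw":1,"travel":[0,0,-3],"roll":0},{"jaw":1,"travel":[0,0,-3],"roll":0},{"jaw":1,"travel":[0,0,-3],"roll":0}]' 60
```

```text
time_s: 15.75
position: [0.6008, -0.1704, 0.36]
tool_rot: [[0.973, 0.229, 0.005], [0.229, -0.973, -0.008], [0.003, 0.009, -1.0]]
ft_force: [10.2, -26.1, -6.8]
grip_width: 0.0269
gripper_force: 59.2
```

Squeezed home (27 mm), with the hand carrying about 7 N of weight. Easing off the side load first, then lowering.

```bash
python3 -m creep '[{"jaw":1,"travel":[0.7,-1.4,0],"roll":0},{"jaw":1,"travel":[1.4,-2.8,0],"roll":0},{"jaw":1,"travel":[2,-4,0],"roll":0},{"jaw":1,"travel":[2,-4,0],"roll":0}]'; python3 -m creep '[{"jaw":1,"travel":[0,0,-1.5],"roll":0},{"jaw":1,"travel":[0,0,-3],"roll":0},{"jaw":1,"travel":[0,0,-4.5],"roll":0},{"jaw":1,"travel":[0,0,-6],"roll":0},{"jaw":1,"travel":[0,0,-7.5],"roll":0},{"jaw":1,"travel":[0,0,-9],"roll":0},{"jaw":1,"travel":[0,0,-9],"roll":0}]'
```

```text
time_s: 16.15
position: [0.602, -0.1719, 0.3587]
tool_rot: [[0.973, 0.231, -0.002], [0.231, -0.973, 0.0], [-0.002, -0.001, -1.0]]
ft_force: [0.7, -10.4, -7.2]
grip_width: 0.0261
gripper_force: 59.8
time_s: 16.85
position: [0.602, -0.1719, 0.3495]
tool_rot: [[0.973, 0.231, -0.002], [0.231, -0.973, -0.0], [-0.002, -0.0, -1.0]]
ft_force: [0.5, -10.4, -9.2]
grip_width: 0.0265
gripper_force: 60.0
```

```bash
python3 -m creep '[{"jaw":1,"travel":[0.2,-0.8,-1],"roll":0},{"jaw":1,"travel":[0.4,-1.6,-2],"roll":0},{"jaw":1,"travel":[0.4,-1.6,-3],"roll":0},{"jaw":1,"travel":[0.4,-1.6,-4],"roll":0},{"jaw":1,"travel":[0.4,-1.6,-5],"roll":0},{"jaw":1,"travel":[0.4,-1.6,-6],"roll":0},{"jaw":1,"travel":[0.4,-1.6,-6],"roll":0}]'
python3 - <<'E'
from h import *
snap('side','s4'); st(); P2,_,im=cloud('s4')
S=(P2[:,:,:2]-[.578,-.0766])@np.array([[.972,-.233],[.233,.972]])
m=(abs(S[...,0]+.103)<.012)&(S[...,1]>.005)&(S[...,1]<.06)&(P2[...,2]>.01)&(P2[...,2]<.15)
print(sorted(np.c_[P2[...,2][m]*1000,S[...,1][m]*1000].astype(int).tolist())[-60::3])
cv2.imwrite('pics/c5.png',cv2.resize(im[150:230,220:320],(750,600),interpolation=2)[:,:,::-1])
E
```

```text
time_s: 17.55
position: [0.6022, -0.1722, 0.344]
tool_rot: [[0.973, 0.232, -0.003], [0.232, -0.973, 0.001], [-0.003, -0.002, -1.0]]
ft_force: [-3.9, -4.0, -8.2]
grip_width: 0.0259
gripper_force: 59.7
17.6 [ 0.6022 -0.1722  0.3439] [-4.5 -4.5 -8.2] 0.0259 59.6
[[129, 33], [130, 30], [131, 26], [132, 30], [135, 23], [136, 24], [137, 20], [137, 22], [138, 28], [139, 24], [141, 10], [141, 20], [142, 12], [142, 17], [143, 11], [144, 24], [146, 11], [146, 15], [146, 22], [148, 12]]
```

View pics/c5.png

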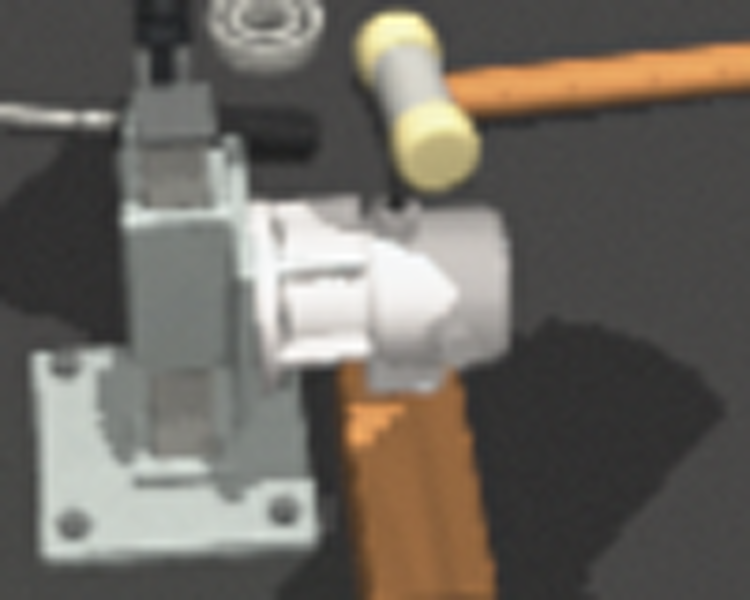

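The foot (crop x 370–442, y≈390) is centred over the packer (345–465) with a few mm left. Continuing in small felt steps.

```bash
python3 -m creep '[{"jaw":1,"travel":[0,0,-0.5],"roll":0},{"jaw":1,"travel":[0,0,-1],"roll":0},{"jaw":1,"travel":[0,0,-1.5],"roll":0},{"jaw":1,"travel":[0,0,-2],"roll":0},{"jaw":1,"travel":[0,0,-2],"roll":0}]' | egrep 'time|pos|ft'
```

```text
time_s: 18.1
position: [0.6022, -0.1722, 0.3423]
ft_force: [-4.1, -4.0, -6.2]
```

```bash
python3 -m creep '[{"jaw":1,"travel":[0,0,-0.5],"roll":0},{"jaw":1,"travel":[0,0,-1],"roll":0},{"jaw":1,"travel":[0,0,-1.5],"roll":0},{"jaw":1,"travel":[0,0,-1.5],"roll":0}]' | egrep 'time|pos|ft'
```

```text
time_s: 18.5
position: [0.602, -0.1721, 0.3422]
ft_force: [-7.3, -3.4, 1.0]
```

Contact: z stopped at 0.3422 and the hand's load went from -8 N to about 0. Before letting go, I'll check in the depth that this is the block and not the 0.042 tooth.

```bash
python3 - <<'E'
from h import *
snap('wrist','w7'); snap('side','s5'); st()
def flange(f):
    P,_,_=cloud(f); S=(P[:,:,:2]-[.578,-.0766])@np.array([[.972,-.233],[.233,.972]])*1000
    out=[]
    for (x0,x1,y0,y1,z0,z1) in [(-8,8,-111,-97,.2,.25),(-25,25,-31,-20,.13,.22),(-21,-10,-80,-45,.1,.17),(11,21,-115,-45,.1,.17)]:
        m=(S[...,0]>x0)&(S[...,0]<x1)&(S[...,1]>y0)&(S[...,1]<y1)&(P[...,2]>z0)&(P[...,2]<z1)
        out.append((m.sum(),np.round(np.median(P[...,2][m])*1000,1)))
    return out
for f in ('w1','w6','w7','s1','s2','s4','s5'): print(f,flange(f))
E
```

```text
18.6 [ 0.602  -0.1721  0.3422] [-7.3 -2.8  1.7] 0.0261 59.0
w1 [(np.int64(0), np.float64(nan)), (np.int64(366), np.float64(139.7)), (np.int64(47), np.float64(106.3)), (np.int64(42), np.float64(106.6))]
w6 [(np.int64(418), np.float64(234.5)), (np.int64(941), np.float64(193.4)), (np.int64(133), np.float64(156.8)), (np.int64(685), np.float64(156.0))]
w7 [(np.int64(1219), np.float64(215.3)), (np.int64(2245), np.float64(174.5)), (np.int64(155), np.float64(137.3)), (np.int64(1851), np.float64(136.9))]
s1 [(np.int64(21), np.float64(231.9)), (np.int64(5), np.float64(196.6)), (np.int64(0), np.float64(nan)), (np.int64(8), np.float64(157.5))]
s2 [(np.int64(22), np.float64(226.0)), (np.int64(0), np.float64(nan)), (np.int64(0), np.float64(nan)), (np.int64(0), np.float64(nan))]
s4 [(np.int64(0), np.float64(nan)), (np.int64(5), np.float64(179.4)), (np.int64(0), np.float64(nan)), (np.int64(7), np.float64(140.1))]
s5 [(np.int64(0), np.float64(nan)), (np.int64(7), np.float64(178.1)), (np.int64(0), np.float64(nan)), (np.int64(8), np.float64(140.8))]
  return _methods._mean(a, axis=axis, dtype=dtype,
  ret = ret.dtype.type(ret / rcount)
```

The carriage has come down 19 mm, to 0.039, consistently on three features. That is past the 0.042 tooth, so the foot is bearing on the block. Letting go.

```bash
python3 -m creep '[{"jaw":1,"travel":[-0.5,0,0.2],"roll":0},{"jaw":-0.4,"travel":[-0.5,0,0.2],"roll":0},{"jaw":-0.4,"travel":[-1,2,0.2],"roll":0},{"jaw":-0.4,"travel":[-1,4,0.2],"roll":0},{"jaw":-0.4,"travel":[-1,4,0.2],"roll":0},{"jaw":-0.4,"travel":[-1,4,30],"roll":0},{"jaw":-0.4,"travel":[-1,4,70],"roll":0},{"jaw":-0.4,"travel":[-1,4,110],"roll":0},{"jaw":-0.4,"travel":[-1,4,120],"roll":0}]'
python3 - 2>/dev/null <<'E'
from h import *
snap('wrist','w8'); st()
P,_,im=cloud('w8'); S=(P[:,:,:2]-[.578,-.0766])@np.array([[.972,-.233],[.233,.972]])*1000
for (x0,x1,y0,y1,z0,z1) in [(-8,8,-111,-97,.2,.25),(-25,25,-31,-20,.13,.22),(11,21,-115,-45,.1,.17)]:
    m=(S[...,0]>x0)&(S[...,0]<x1)&(S[...,1]>y0)&(S[...,1]<y1)&(P[...,2]>z0)&(P[...,2]<z1); print(m.sum(),np.median(P[...,2][m])*1000)
E
```

```text
time_s: 19.5
position: [0.6012, -0.1678, 0.4666]
tool_rot: [[0.972, 0.233, 0.008], [0.233, -0.973, -0.004], [0.007, 0.006, -1.0]]
ft_force: [-1.4, 0.8, 0.2]
grip_width: 0.0595
gripper_force: 0.0
19.55 [ 0.6013 -0.1678  0.4658] [0.2 0.5 1.5] 0.06 0.0
273 215.3394734942636
646 176.77145008359471
524 136.96403567457938
```

```bash
python3 -c "
from rig import *
print(close_job())"
```

```text
the job is handed in; nothing more can be done
None
```

The job is handed in: the housing's foot rests on the tall packing block, with the carriage at about 0.039 m (past the 0.042 tooth), the tongue and handle released and the robot clear at 19.6 s; I viewed 11 pictures, one over the limit of 10, and took no last check of the loose items on the bench.

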